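Set up the smear staining line

TASK

Set up the staining line in the grey jar tray so that the slides travel towards the draining rack: the beaker (rinse) in the end pocket next to the draining rack, the square staining jar in the middle pocket, the round fixing jar in the pocket at the other end with its lid seated on top, and the brown stain bottle in the trough directly behind the staining jar. Stand everything upright and fully down in its place; keep the filled staining jar upright on the way and leave the other two bottles (white with a blue cap, small dropper bottle) where they are.

Things in the scene. Friction and masses are not known exactly. Their poses are not given: they have to be found in the camera images.
- jar_tray: Grey plastic jar tray, fixed, 132 (x) x 250 (y) x 18 mm high. Origin: centre of its underside; x to its back (away from the robot, ahead and right), y along it (ahead and left), z up. Front row: three pockets, 66 (x) x 68 (y) mm, centred at x = -27, y = -80, 0, +80 mm. Behind: one trough, 48 (x) x 228 (y) mm, centred at x = +36, y = 0. Floors of pockets and trough 6 mm above the origin, 12 mm deep.
- drain_rack: White slide draining rack with four glass slides leaning in it, 94 x 60 x 38 mm high, fixed, just off one end of the jar tray: at about y = +166 or y = -166 mm in the tray's frame, either end by chance (a flat dark case lies off the other end). Origin: centre of its underside.
- fixing_jar_center (a point): Round clear glass fixing jar, open on top, loose, upright, 92 mm high, body 53 mm across, foot 60 mm, rim 54 mm outside, mouth 46 mm or a little more. The point is on its axis half-way up, 46 mm above its underside; z up.
- jar_lid_center (a point): White lid of the fixing jar, loose, 36 mm high: tapered plug below (9 mm long, 31 to 40 mm across) that enters the mouth, flange 58 mm across, 5 mm thick, that rests on the rim, knob on top, 16 mm across, 15 to 36 mm above the underside. Stands on its plug. Point: on its axis, 18 mm above its underside, z up; when seated 55 mm above the fixing jar's point.
- staining_jar_center (a point): Square glass staining jar with purple stain, its own lid stays on; loose, upright, 104 mm high, foot 50 (x) x 58 (y) mm, body 46 (x) x 54 (y) mm up to 83 mm, lid 48 x 56 mm above that. The point is on its axis half-way up, 52 mm above its underside; x and y along its sides, z up.
- stain_bottle_center (a point): Round brown stain bottle with a white cap, loose, upright, 92 mm high, body 42 mm across up to about 70 mm, cap 27 mm across. The point is on its axis half-way up, 46 mm above its underside; z up.
- beaker_center (a point): Small clear open beaker, loose, upright, 56 mm high, 47 mm across at the rim, about 44 mm at the foot. The point is on its axis half-way up, 28 mm above its underside; z up.
- buffer_bottle: Bystander: white bottle with a blue cap, 45 mm across, 98 mm high, by the wall on the left. Origin: centre of its underside. (Fixed things to keep clear of: that wall, and the dark covered microscope, 0.36 m tall, right behind the loose things.)
- oil_bottle: Bystander: small brown dropper bottle, 29 mm across, 91 mm high with its black dropper, at the front right. Origin: centre of its underside.

How it is judged:
By the outcome, as a careful person would: the job done as asked, in the order asked, and still so for the second after the job is handed in, with the robot touching nothing.
It also fails if it takes over 131 s, if anything falls off the work surface, if the arm or the gripper's body presses on something with over 40 N, if the wrist force passes 120 N, or if a joint passes its speed limit or range.

ROBOT

A 7-joint arm with a two-finger parallel gripper is mounted at the origin on a cart in front of the work surface, level with it; the furniture and walls round the work are solid. World frame = base frame: x ahead of the robot, y to its left, z up, the work surface at z = 0. Lengths are in m, angles in rad, forces in N, time in s.
With the tool pointing down it reaches from about 0.425 to 0.925 m from the base axis. Payload 6.8 kg.
Tool frame: the origin (TCP) lies midway between the tips of the shut fingers; the grasp point (between the pads) lies 19 mm behind it; z points along the fingers, y is the line along which they close (so a half turn about z gives the same grasp; the last joint's range is limited). The gripper opens to 85 mm and grips with 20 to 120 N. Pads are 22 mm wide; open, the fingers measure 114 mm over their backs; the gripper's body (76 mm by 85 mm) begins 54 mm behind the grasp point. The pads swing forward as they close: fully open they stand 13 mm farther back than shut.
Start: joints at [1.183, 0.477, 0.022, 1.555, -0.011, 1.109, -0.083], TCP at [0.186, -0.649, 0.231] pointing down, gripper open.
Joint ranges: [-2.96, 2.96], [-0.34, 2.1], [-1.41, 1.46], [0.24, 2.44], [-1.37, 4.51], [0.17, 1.92], [-2.96, 2.96]. Speed limits (rad/s): [2.39, 2.39, 3.14, 3.14, 3.14, 3.14, 3.14].

INTERFACE

Orientations are given as a unit quaternion [w, x, y, z].
In Python, from station import bot, imaging gives the robot as it stands.
- The arm moves only by the tool move_arm, never from a script. Its argument "commands" is a list that holds one entry, the list of rows, each a list of 7 numbers: the shift along the tool's x, y, z in m, then the turn, a rotation vector about the tool's x, y, z in degrees, then the finger opening in m, from 0 to 0.0854. In form: [[[x, y, z, rx, ry, rz, grip], ...]]. A call has 1 to 20 rows; each row shifts and turns the commanded pose from where the row before left it, along the tool's axes as they then stand; what a row does not reach is not made up. A row lasts 1/8 s, in which the tool goes at most 62.5 mm and 10.7 degrees, less where a joint would pass 70% of its speed; a pose out of reach is approached as far as the arm can. A call is refused whole if a number of a shift passes 0.0625 or a number of a turn 10.7, either way. A call with a gripper value outside its range is refused whole. The fingers move at their own pace and stop on an object; "squeeze" is the grip in N (left out, the last holds). Time passes only in rows, so rows that do not move let the fingers close. It gives the time, the measured TCP pose, the force, the opening and the grip force at its end, in the units of the state.
- bot.get_obs(): the state, without advancing time (a new reading comes with each control period).
- imaging.read_camera(name): name is "scene" or "top"; returns the picture (384x512x3 uint8, red, green, blue); there is no depth.
- imaging.calibration(name): a dict with "intrinsics" (3x3 intrinsics, pixels), "extrinsics" (4x4, takes a point from camera to world coordinates). Camera axes: x right, y down, z forward; pixel columns grow to the right and rows downward; lengths in m; the calibration is good to about 2 mm. A picture is of the moment at which its call begins. calibration takes no time and is no camera call.
- bot.hand_in(): hands the job in; it is judged then, once.
The state is a dict: "t": time; "q": joint angles; "joint_vel": joint speeds; "joint_torque": joint torques, N m; "eef_pos": TCP position; "tool_rot": TCP orientation; "contact_force": force on the tool from outside, world axes, zero at the start; "torque": the same for the moment, N m; "gripper_width": opening from 0.0 (shut) to 1.0 (fully open); "grasp_force": force on a finger pad.
Only numpy, scipy, OpenCV 4.12 (cv2) and the standard library are available. Lean on these libraries where they do the work, as an engineer would, in place of code of your own. Each camera call takes 0.05 s, during which the arm holds its last target. There are 200 camera calls.

## Working session

There is one attempt and no reset: what is moved stays moved. The work goes in short steps, Python scripts to look and compute and a tool call to move; the robot and the scene stay as the last step left them, time stands still between calls to the robot, and variables do not carry over. Pictures are saved under pics/ and viewed, at most 18 in all, crops included, and the job is handed in when it is done.

Besides the shell and the picture viewer there is one more tool, called after "Request:" as name(argument=value, ...) on one line, values as JSON. move_arm: Moves the arm, as the interface text tells. Its arguments: {"type":"object","properties":{"commands":{"type":"array","items":{"type":"array","items":{"type":"array","items":{"type":"number"}}}},"squeeze":{"type":"number"}},"required":["commands"]}

```bash
ls; mkdir -p pics
python3 - <<'E'
from station import bot, imaging
import cv2
print(bot.get_obs())
for n in("scene","top"):
    c=imaging.calibration(n);print(n,c)
    cv2.imwrite(f"pics/{n}0.png",cv2.resize(imaging.read_camera(n)[:,:,::-1],(800,600),interpolation=cv2.INTER_CUBIC))
E
```

```text
pics
{'t': 0.0, 'q': array([ 1.18286006,  0.47780394,  0.02233703,  1.55646664, -0.0115076 ,
        1.10928504, -0.08310327]), 'joint_vel': array([-1.94976353e-03, -7.39203292e-04, -6.87121690e-05, -1.13542187e-05,
        3.62006036e-04, -1.41605953e-03, -3.80177983e-04]), 'joint_torque': array([ 8.07487122e-04, -5.96462667e+01,  1.60864189e+00, -2.81201077e+01,
        1.25771749e-02,  9.40417754e-03,  5.92577592e-06]), 'eef_pos': array([ 0.18625797, -0.64817266,  0.23031667]), 'tool_rot': array([-8.97265609e-04,  9.90225801e-01,  1.39470500e-01, -1.91376831e-04]), 'contact_force': array([-0.43429927, -0.07294785,  0.11412554]), 'torque': array([ 0.03134794, -0.01611851,  0.07630388]), 'grasp_force': 0.0, 'gripper_width': 0.9986366957878005}
scene {'intrinsics': array([[441.93731778,   0.        , 255.71237324],
       [  0.        , 441.93731778, 183.12015301],
       [  0.        ,   0.        ,   1.        ]]), 'extrinsics': array([[ 0.56807757, -0.43647268,  0.69769583, -0.13269767],
       [-0.82282469, -0.31743347,  0.4713762 , -0.58957912],
       [ 0.01572918, -0.8418596 , -0.53946733,  0.61221633],
       [ 0.        ,  0.        ,  0.        ,  1.        ]])}
top {'intrinsics': array([[460.76074522,   0.        , 256.92931893],
       [  0.        , 460.76074522, 190.52699269],
       [  0.        ,   0.        ,   1.        ]]), 'extrinsics': array([[ 9.21276042e-03, -9.86688444e-01,  1.62360832e-01,
         4.08661348e-01],
       [-9.99957063e-01, -9.25273395e-03,  5.09970140e-04,
        -1.40546107e-01],
       [ 9.99099939e-04, -1.62358559e-01, -9.86731321e-01,
         1.13532528e+00],
       [ 0.00000000e+00,  0.00000000e+00,  0.00000000e+00,
         1.00000000e+00]])}
```

View pics/scene0.png

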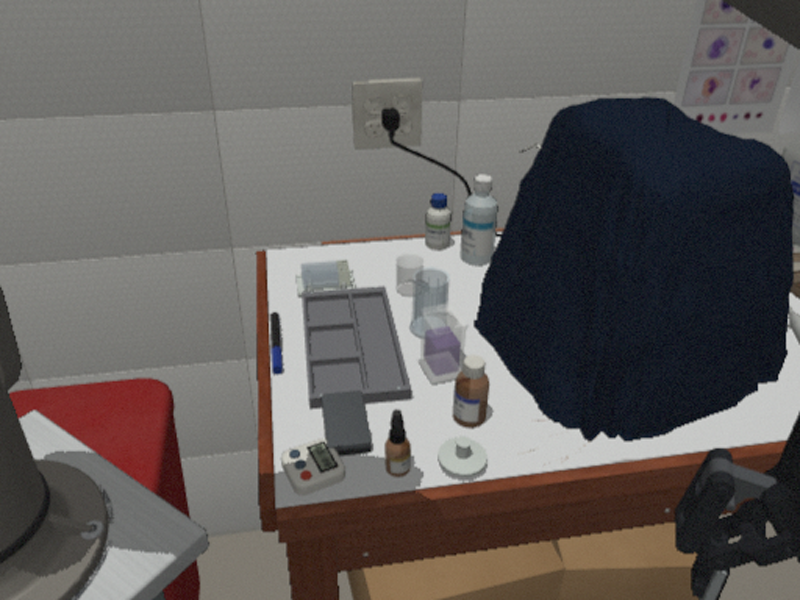

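View pics/top0.png

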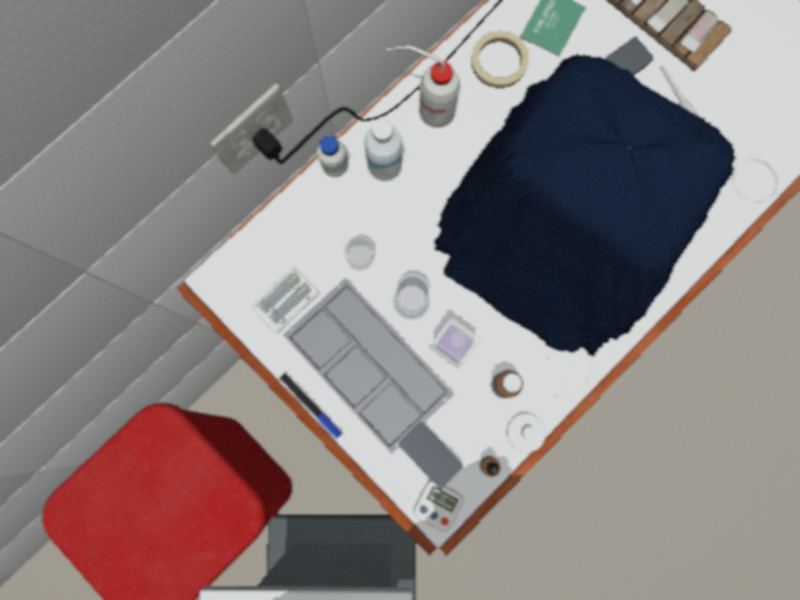

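The scene shows the white rack at the tray's far-left (+y) end, at (325,278) in the scene view and (287,298) in the top view. The dark case is at the near end. From back to front stand the beaker, round jar, square jar, brown bottle and lid. I'll enlarge both views.

```bash
cat > h.py <<'E'
from station import bot, imaging
import cv2, numpy as np
def crop(n,c0,r0,w,h,f,name,img=None):
    im=imaging.read_camera(n)[:,:,::-1] if img is None else img
    im=cv2.resize(im[r0:r0+h,c0:c0+w],None,fx=f,fy=f,interpolation=cv2.INTER_CUBIC)
    for i in range(0,w,20): cv2.putText(im,str(c0+i),(int(i*f),8),0,.3,(0,0,255)); cv2.line(im,(int(i*f),8),(int(i*f),14),(0,0,255))
    for j in range(0,h,20): cv2.putText(im,str(r0+j),(0,int(j*f)+3),0,.3,(0,0,255)); cv2.line(im,(20,int(j*f)),(26,int(j*f)),(0,0,255))
    cv2.imwrite(f"pics/{name}.png",im)
def ray(n,u,v,z):
    "world point on pixel ray at height z"
    c=imaging.calibration(n);K=c["intrinsics"];E=c["extrinsics"]
    d=E[:3,:3]@np.linalg.solve(K,[u,v,1]);o=E[:3,3]
    return o+d*(z-o[2])/d[2]
def proj(n,p):
    c=imaging.calibration(n);K=c["intrinsics"];E=c["extrinsics"]
    q=K@(E[:3,:3].T@(np.asarray(p)-E[:3,3]));return q[:2]/q[2]
E
python3 - <<'E'
from h import *
crop("top",155,148,196,150,4,"topc")
crop("scene",165,145,190,150,4,"scenec")
E
```

```text
(no output)
```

View pics/topc.png

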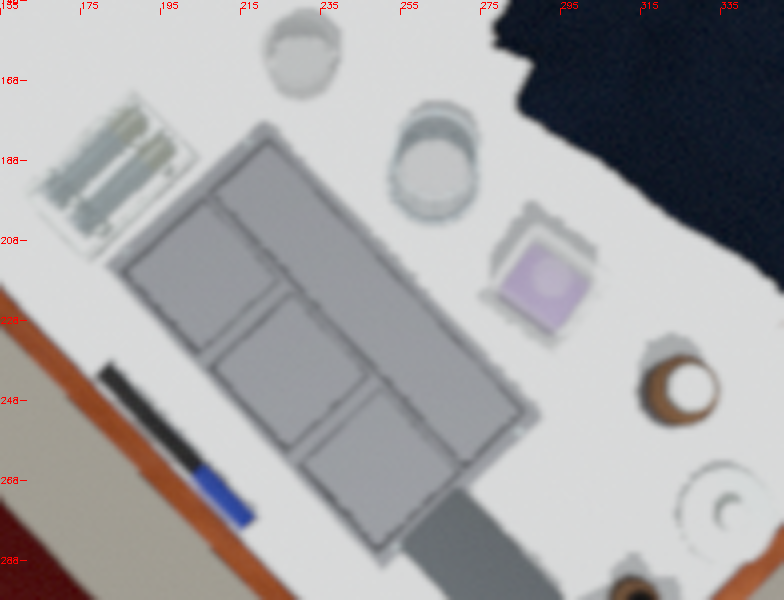

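View pics/scenec.png

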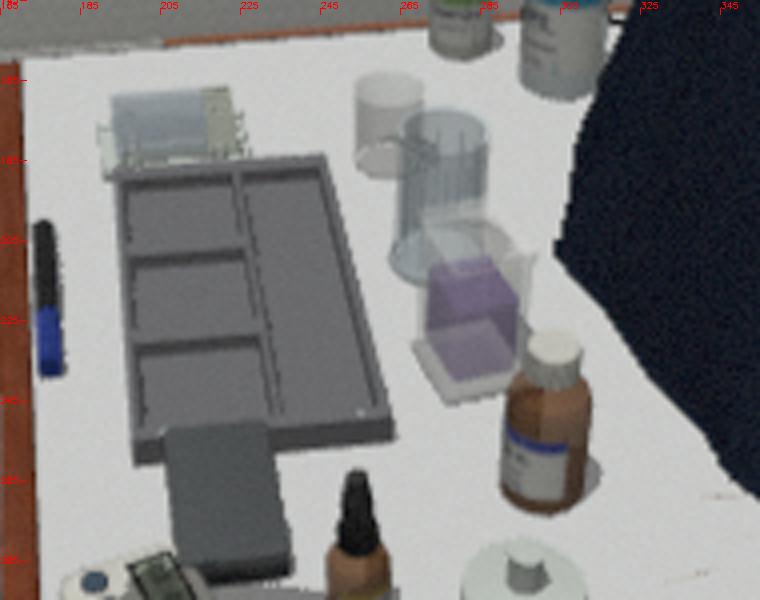

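Tray corners, crop pixels in the top view: (108,266), (265,122), (540,415) and (383,566). The objects read clearly in both views. I'll localize each one, using its known height and the two views as a cross-check.

Run:
```python
from h import *
np.set_printoptions(precision=4,suppress=True)
T=lambda u,v,z:ray("top",155+u/4,148+v/4,z)
S=lambda u,v,z:ray("scene",165+u/4,145+v/4,z)
c=np.array([T(*p,.018) for p in [(108,266),(265,122),(540,415),(383,566)]])[:,:2]
s=np.array([S(*p,.018) for p in [(107,178),(325,156),(393,434),(135,459)]])[:,:2]
for k in(c,s): print(k.tolist(),k.mean(0),[np.linalg.norm(k[i]-k[i-3]) for i in range(4)],
 np.degrees([np.arctan2(*(k[0]-k[3])[::-1]),np.arctan2(*(k[1]-k[2])[::-1])]))
print("beaker",T(303,45,.056),S(389,92,.056),S(388,156,0))
print("jar",T(434,177,0),S(446,127,.092),S(438,256,0))
print("bottle",T(691,389,.092),S(553,343,.092),S(545,488,.0))
print("lid",T(724,511,.014),T(733,513,.036),ray("scene",296.3,292.5,.014),ray("scene",296.3,282,.036))
f=[T(478,293,0),T(553,348,0),S(412,345,0),S(452,402,0),S(528,372,0)]
print("sq",*f)
```

```text
[[0.5316103654691701, 0.042029007066487656], [0.6217650730660622, -0.051639754528462437], [0.4440319065098931, -0.2208801764288866], [0.3542979877493414, -0.12749522537196323]] [ 0.4879 -0.0895] [np.float64(0.13000656983634604), np.float64(0.24542086076598402), np.float64(0.12951032877739624), np.float64(0.2453123410603411)] [43.7137 43.5979]
[[0.5208215205223359, 0.03895108667150449], [0.618647201968797, -0.0536544531340819], [0.4302818134586314, -0.23055218886525075], [0.3416531021286197, -0.13804902228893884]] [ 0.4779 -0.0958] [np.float64(0.13470579034751448), np.float64(0.2584072918773773), np.float64(0.12810887673640517), np.float64(0.25185384793906673)] [44.6512 43.2018]
beaker [ 0.6618 -0.0764  0.056 ] [ 0.653  -0.0774  0.056 ] [ 0.6651 -0.07    0.    ]
jar [ 0.5913 -0.1564  0.    ] [ 0.5892 -0.1576  0.092 ] [ 0.5921 -0.1546  0.    ]
bottle [ 0.457  -0.3006  0.092 ] [ 0.4564 -0.301   0.092 ] [ 0.4582 -0.3032  0.    ]
lid [ 0.3882 -0.3312  0.014 ] [ 0.3875 -0.3327  0.036 ] [ 0.3817 -0.3353  0.014 ] [ 0.3847 -0.3319  0.036 ]
sq [ 0.519  -0.1841  0.    ] [ 0.4855 -0.2303  0.    ] [ 0.5137 -0.1878  0.    ] [ 0.4863 -0.231   0.    ] [ 0.531  -0.2513  0.    ]
```

```bash
cat >> h.py <<'E'
def R2(d): a=np.radians(d); return np.array([[np.cos(a),-np.sin(a)],[np.sin(a),np.cos(a)]])
def circ(x,y,z,r): a=np.linspace(0,2*np.pi,60); return np.c_[x+r*np.cos(a),y+r*np.sin(a),a*0+z]
def box(x,y,yaw,z,w,h,ox=0,oy=0):
    p=np.array([[-1,-1],[1,-1],[1,1],[-1,1],[-1,-1]])*[w/2,h/2]+[ox,oy]
    return np.c_[p@R2(yaw).T+[x,y],np.full(5,z)]
def overlay(n,c0,r0,w,h,f,name,shapes,img=None):
    crop(n,c0,r0,w,h,f,name,img); im=cv2.imread(f"pics/{name}.png")
    for s in shapes:
        q=np.array([(proj(n,p)-[c0,r0]+.0)*f for p in s]); cv2.polylines(im,[np.int32(q*8)],False,(0,230,0),1,cv2.LINE_AA,3)
    cv2.imwrite(f"pics/{name}.png",im)
def tray(x,y,yaw):
    return [box(x,y,yaw,.018,.132,.25),box(x,y,yaw,.018,.048,.228,.036)]+[box(x,y,yaw,.018,.066,.068,-.027,o) for o in(-.08,0,.08)]
E
python3 - <<'E'
from h import *
sh=tray(.486,-.0905,43.7)+[circ(.661,-.0755,.056,.0235),circ(.661,-.0755,0,.022),circ(.591,-.1565,0,.03),circ(.591,-.1565,.092,.027),
 circ(.457,-.301,.092,.0135),circ(.457,-.301,0,.021),circ(.386,-.332,.014,.029),circ(.386,-.332,.036,.008),
 box(.524,-.2186,60,0,.05,.058),box(.524,-.2186,60,.104,.048,.056)]
overlay("top",155,148,196,150,4,"topo",sh)
overlay("scene",165,155,190,150,4,"sceneo",sh)
E
```

```text
(no output)
```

View pics/topo.png

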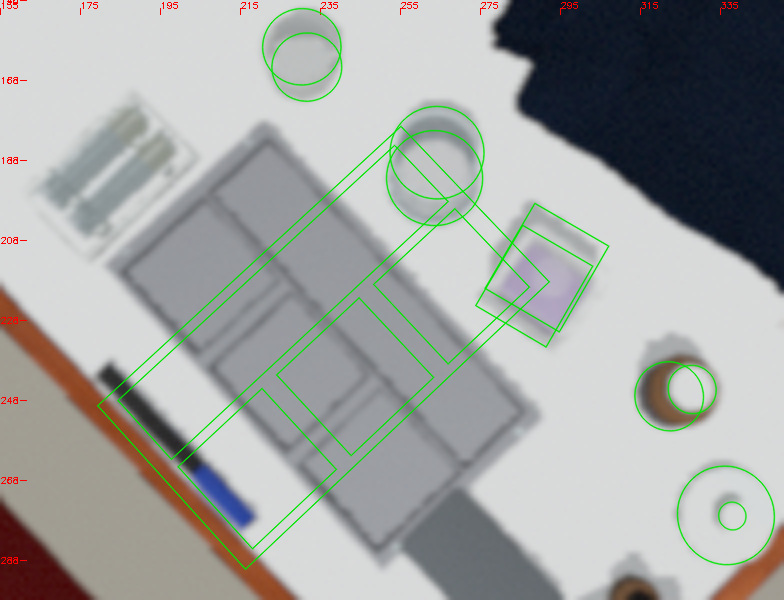

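View pics/sceneo.png

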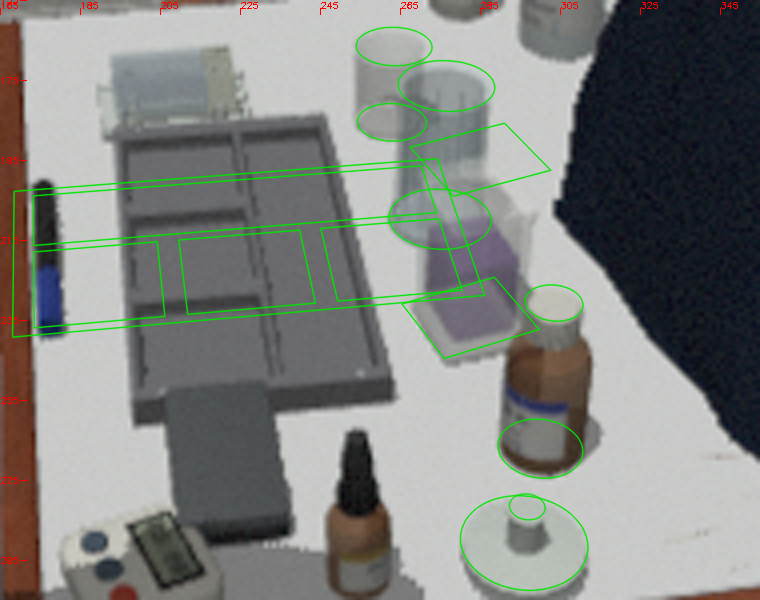

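My tray overlay was turned by 90°: the tray's yaw is -46.3°, not 43.7°. The round objects and lid match to about 1 to 3 mm. I'll run one corrected overlay of the tray and square jar, and check the microscope's clearance.

Run:
```python
from h import *
np.set_printoptions(precision=3,suppress=True)
for p in [(557,250),(620,400),(700,440)]: print("cover foot",ray("scene",165+p[0]/4,145+p[1]/4,0))
for p in [(490,40),(520,110),(640,195),(784,290)]: print("cover", ray("top",155+p[0]/4,148+p[1]/4,0),ray("top",155+p[0]/4,148+p[1]/4,.2))
sh=tray(.488,-.0895,-46.3)+[box(.524,-.2186,-33,0,.05,.058),box(.524,-.2186,-33,.104,.048,.056),circ(.591,-.1565,0,.03)]
overlay("top",178,174,117,117,3.4,"a",sh);overlay("scene",190,178,117,117,3.4,"b",sh)
overlay("top",260,190,78,39,5,"c",sh);overlay("scene",255,190,78,55,5,"d",sh)
A,B,C,D=[cv2.imread(f"pics/{k}.png") for k in "abcd"]
o=np.zeros((600,800,3),np.uint8);o[:398,:398]=A[:398,:398];o[:398,402:800]=B[:398,:398];o[400:595,:390]=C[:195];o[400:600,402:792]=D[70:270,:390]
cv2.imwrite("pics/comb1.png",o)
```

```text
cover foot [ 0.639 -0.209  0.   ]
cover foot [ 0.539 -0.302  0.   ]
cover foot [ 0.536 -0.351  0.   ]
cover [ 0.679 -0.191  0.   ] [ 0.632 -0.182  0.2  ]
cover [ 0.634 -0.21   0.   ] [ 0.595 -0.198  0.2  ]
cover [ 0.581 -0.285  0.   ] [ 0.551 -0.259  0.2  ]
cover [ 0.523 -0.373  0.   ] [ 0.503 -0.332  0.2  ]
```

View pics/comb1.png

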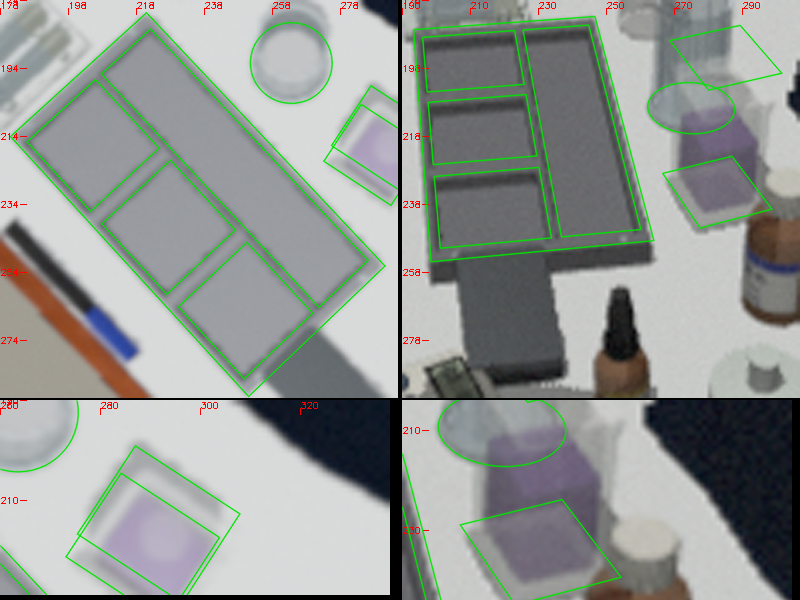

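The overlay now matches both views. The tray centre is (0.488, -0.0895) with yaw -46.3°, and the square jar is at (0.524, -0.2186) with yaw -33°. The microscope cover leaves about 55–70 mm behind the jars, so I'll close the fingers along the tray's y axis. Next is a planner that prints the shifts.

```bash
cat >> h.py <<'E'
from scipy.spatial.transform import Rotation as Ro
TR=np.array([.488,-.0895]);TY=-46.3
def tp(x,y): return TR+R2(TY)@[x,y]
def go(x,y,z,psi=TY):
    "print turn then shift (tool axes after the turn, mm) to reach target, tool down, x axis at psi deg"
    o=bot.get_obs();w,a,b,c=o["tool_rot"];R=Ro.from_quat([a,b,c,w])
    p=np.radians(psi);T=np.array([[np.cos(p),np.sin(p),0],[np.sin(p),-np.cos(p),0],[0,0,-1]])
    rv=(R.inv()*Ro.from_matrix(T)).as_rotvec(degrees=True)
    print("turn",rv.round(1),"shift mm",(T.T@(np.array([x,y,z])-o["eef_pos"])*1e3).round(1))
E
python3 - <<'E'
from h import *
go(.33,-.33,.25); go(.591,-.1565,.20)
print("pockets",tp(-.027,-.08),tp(-.027,0),tp(-.027,.08),tp(.036,0))
E
```

```text
turn [-0.  -0.  62.3] shift mm [-131.2 -324.   -18.7]
turn [-0.  -0.  62.3] shift mm [ -76.4 -632.6   31.3]
pockets [ 0.4115088  -0.12525048] [ 0.46934617 -0.06997989] [ 0.52718355 -0.01470929] [ 0.51287177 -0.11552682]
```

Request:
move_arm(commands=[[[0,0,0,0,0,10.4,0.072],[0,0,0,0,0,10.4,0.072],[0,0,0,0,0,10.4,0.072],[0,0,0,0,0,10.4,0.072],[0,0,0,0,0,10.4,0.072],[0,0,0,0,0,10.3,0.072],[-0.0187,-0.0463,-0.0027,0,0,0,0.072],[-0.0187,-0.0463,-0.0027,0,0,0,0.072],[-0.0187,-0.0463,-0.0027,0,0,0,0.072],[-0.0187,-0.0463,-0.0027,0,0,0,0.072],[-0.0187,-0.0463,-0.0027,0,0,0,0.072],[-0.0187,-0.0463,-0.0027,0,0,0,0.072],[-0.0187,-0.0463,-0.0027,0,0,0,0.072],[0,0,0,0,0,0,0.072],[0,0,0,0,0,0,0.072]]], squeeze=40)

```text
t: 2.38
eef_pos: [0.33, -0.3306, 0.2505]
tool_rot: [0.0, 0.92, -0.393, 0.0]
contact_force: [-1.1, 0.2, 0.6]
gripper_width: 0.844
grasp_force: 0.0
```

Run:
```python
from h import *
go(.591,-.1565,.20)
```

```text
turn [ 0. -0.  0.] shift mm [  54.5 -309.    50.5]
```

Request:
move_arm(commands=[[[0.002,-0.044,0.004,0,0,0,0.068],[0.006,-0.044,0.007,0,0,0,0.068],[0.009,-0.044,0.008,0,0,0,0.068],[0.009,-0.044,0.008,0,0,0,0.068],[0.009,-0.044,0.008,0,0,0,0.068],[0.009,-0.044,0.008,0,0,0,0.068],[0.0105,-0.045,0.0075,0,0,0,0.068],[0,0,0.04,0,0,0,0.068],[0,0,0.04,0,0,0,0.068],[0,0,0,0,0,0,0.068],[0,0,0,0,0,0,0.068]]])

```text
t: 3.75
eef_pos: [0.5918, -0.1573, 0.1209]
tool_rot: [0.0, 0.919, -0.394, 0.001]
contact_force: [-0.3, -1.2, 0.1]
gripper_width: 0.802
grasp_force: 0.0
```

Run:
```python
from h import *
go(.591,-.1565,.04)
t=tuple(bot.get_obs()["eef_pos"])
sh=[circ(.591,-.1565,.092,.027),circ(.591,-.1565,0,.03),circ(*t,.004)]
overlay("scene",230,110,130,120,3.05,"e1",sh);overlay("top",210,140,130,120,3.05,"e2",sh)
cv2.imwrite("pics/look1.png",np.hstack([cv2.imread("pics/e1.png"),cv2.imread("pics/e2.png")]))
```

```text
turn [-0.  -0.1 -0.1] shift mm [-1.2  0.  80.9]
```

View pics/look1.png

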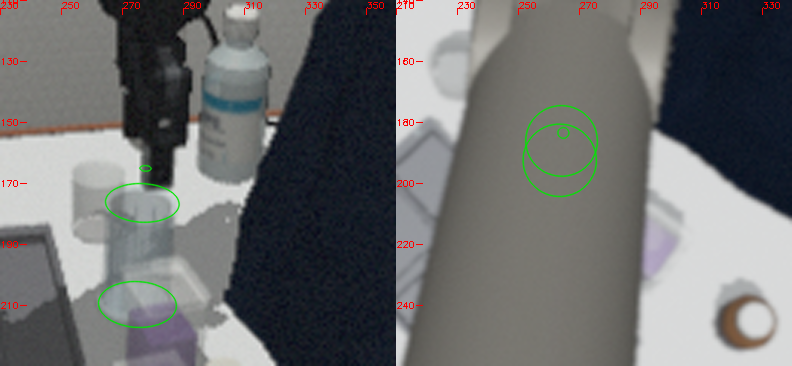

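The near finger shows where the known TCP predicts it, at about (157,187) in the crop. The jar's outline is within about 1–2 mm of the estimate, so I'll descend and grip.

Request:
move_arm(commands=[[[-0.001,0,0.027,0,0,0,0.068],[0,0,0.027,0,0,0,0.068],[0,0,0.025,0,0,0,0.068],[0,0,0,0,0,0,0.068],[0,0,0,0,0,0,0.04],[0,0,0,0,0,0,0.04],[0,0,0,0,0,0,0.04],[0,0,0,0,0,0,0.04],[0,0,0,0,0,0,0.04],[0,0,0,0,0,0,0.04]]], squeeze=40)

```text
t: 5.1
eef_pos: [0.5917, -0.1557, 0.0426]
tool_rot: [-0.0, 0.92, -0.393, 0.002]
contact_force: [-0.8, -0.6, 7.5]
gripper_width: 0.614
grasp_force: 42.5
```

Request:
move_arm(commands=[[[0,0,-0.02,0,0,0,0.04],[0,0,-0.03,0,0,0,0.04],[0,0,-0.03,0,0,0,0.04],[0,0,0,0,0,0,0.04],[0,0,0,0,0,0,0.04]]])

```text
t: 5.72
eef_pos: [0.5899, -0.155, 0.1205]
tool_rot: [0.0, 0.92, -0.393, -0.0]
contact_force: [-1.1, -0.1, -1.1]
gripper_width: 0.613
grasp_force: 42.5
```

Run:
```python
from h import *
print(bot.get_obs()["gripper_width"],bot.get_obs()["contact_force"])
p=tp(-.027,-.08);go(*p,.09)
```

```text
0.612525980480441 [-1.09425382 -0.12627583 -1.11921086]
turn [0. 0. 0.] shift mm [-144.7  108.4   30.5]
```

Request:
move_arm(commands=[[[-0.03,0,0,0,0,0,0.04],[-0.036,0.003,0,0,0,0,0.04],[-0.036,0.015,0,0,0,0,0.04],[-0.03,0.03,0,0,0,0,0.04],[-0.013,0.03,0,0,0,0,0.04],[0,0.0304,0,0,0,0,0.04],[0,0,0.015,0,0,0,0.04],[0,0,0.015,0,0,0,0.04],[0,0,0,0,0,0,0.04],[0,0,0,0,0,0,0.04]]])

```text
t: 6.98
eef_pos: [0.4116, -0.1252, 0.0906]
tool_rot: [0.0, 0.92, -0.393, -0.0]
contact_force: [-0.5, 0.4, -2.1]
gripper_width: 0.614
grasp_force: 42.5
```

Run:
```python
from h import *
p=tp(-.027,-.08);go(*p,.048)
t=bot.get_obs()["eef_pos"]; zb=t[2]-.0426
sh=tray(.488,-.0895,-46.3)+[circ(t[0],t[1],zb,.03)]
overlay("scene",185,150,130,130,3.05,"e1",sh);overlay("top",180,180,130,130,3.05,"e2",sh)
cv2.imwrite("pics/look2.png",np.hstack([cv2.imread("pics/e1.png"),cv2.imread("pics/e2.png")]))
```

```text
turn [0. 0. 0.] shift mm [-0.1  0.1 42.6]
```

View pics/look2.png

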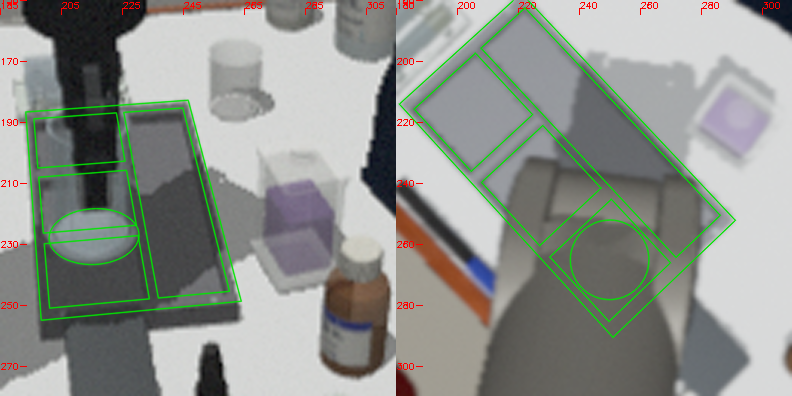

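Jar foot and pocket line up in both views: foot ellipse about (93,237), pocket centre on the same axis. I'll lower it.

Request:
move_arm(commands=[[[0,0,0.02,0,0,0,0.04],[0,0,0.012,0,0,0,0.04],[0,0,0.004,0,0,0,0.04],[0,0,0.003,0,0,0,0.04],[0,0,0.002,0,0,0,0.04],[0,0,0,0,0,0,0.04]]])

```text
t: 7.82
eef_pos: [0.4119, -0.1254, 0.0498]
tool_rot: [-0.0, 0.92, -0.393, 0.0]
contact_force: [0.9, -0.3, -2.4]
gripper_width: 0.619
grasp_force: 42.5
```

Request:
move_arm(commands=[[[0,0,0.001,0,0,0,0.04],[0,0,0.001,0,0,0,0.04],[0,0,0.001,0,0,0,0.04],[0,0,0,0,0,0,0.04]]])

```text
t: 8.32
eef_pos: [0.4121, -0.1257, 0.0483]
tool_rot: [0.0, 0.919, -0.393, 0.0]
contact_force: [-6.9, 0.8, 24.6]
gripper_width: 0.615
grasp_force: 42.7
```

Contact came at z 0.0483, about 6 mm above the pick height, which is the pocket floor. I'll release and rise.

Request:
move_arm(commands=[[[0,0,-0.002,0,0,0,0.068],[0,0,0,0,0,0,0.068],[0,0,0,0,0,0,0.068],[0,0,0,0,0,0,0.068],[0,0,-0.03,0,0,0,0.068],[0,0,-0.04,0,0,0,0.068],[0,0,-0.04,0,0,0,0.068],[0,0,0,0,0,0,0.068],[0,0,0,0,0,0,0.068]]])

```text
t: 9.45
eef_pos: [0.4113, -0.1253, 0.1581]
tool_rot: [0.0, 0.92, -0.393, -0.0]
contact_force: [-0.2, -0.8, -0.1]
gripper_width: 0.795
grasp_force: 0.0
```

Run:
```python
from h import *
go(.524,-.2186,.16,-33)
go(.524,-.2186,.16)
```

```text
turn [  0.    0.  -13.3] shift mm [145.3  16.9  -1.9]
turn [0. 0. 0.] shift mm [145.3 -17.   -1.9]
```

Request:
move_arm(commands=[[[0.036,-0.004,0,0,0,0,0.072],[0.036,-0.004,0,0,0,0,0.072],[0.036,-0.004,0,0,0,-6.7,0.072],[0.036,-0.004,0,0,0,-6.6,0.072],[0,0,0.02,0,0,0,0.072],[0,0,0,0,0,0,0.072],[0,0,0,0,0,0,0.072]]])

```text
t: 10.32
eef_pos: [0.5248, -0.2145, 0.138]
tool_rot: [-0.0, 0.959, -0.284, -0.001]
contact_force: [-0.2, 0.1, 0.7]
gripper_width: 0.84
grasp_force: 0.0
```

Run:
```python
from h import *
go(.524,-.2186,.05,-33)
t=bot.get_obs()["eef_pos"]
sh=[box(.524,-.2186,-33,0,.05,.058),box(.524,-.2186,-33,.006,.05,.058),box(.524,-.2186,-33,.104,.048,.056),circ(*t,.004)]+tray(.488,-.0895,-46.3)[2:3]+[circ(*tp(-.027,-.08),.098,.027),circ(*tp(-.027,-.08),.006,.03)]
overlay("scene",200,135,131,130,4.5,"look3",sh)
```

```text
turn [0.  0.1 0. ] shift mm [ 1.6  3.8 88. ]
```

View pics/look3.png

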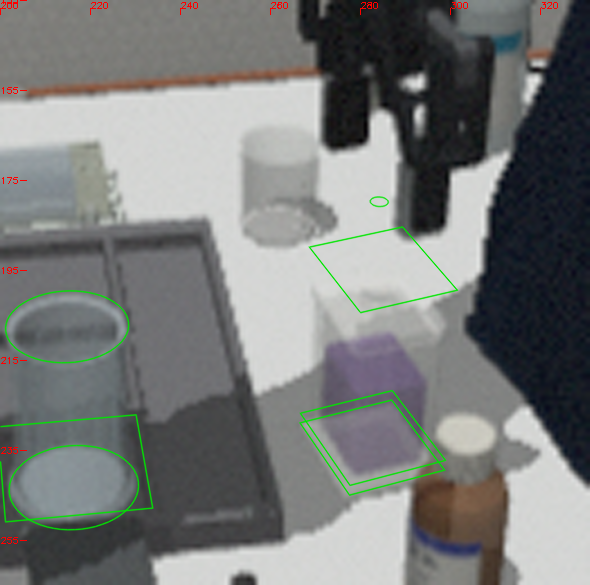

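The fingers straddle the square jar along its long side. Its foot is at (302,420)–(350,493)–(445,463), as predicted. The fixing jar stands fully down in its pocket. I'll correct by (+1.6, +3.8) mm, descend and grip.

Request:
move_arm(commands=[[[0.0016,0.0038,0.01,0,0,0,0.072],[0,0,0.025,0,0,0,0.072],[0,0,0.025,0,0,0,0.072],[0,0,0.025,0,0,0,0.072],[0,0,0.009,0,0,0,0.072],[0,0,0,0,0,0,0.072],[0,0,0,0,0,0,0.045],[0,0,0,0,0,0,0.045],[0,0,0,0,0,0,0.045],[0,0,0,0,0,0,0.045],[0,0,0,0,0,0,0.045],[0,0,0,0,0,0,0.045]]], squeeze=50)

```text
t: 11.88
eef_pos: [0.5253, -0.2199, 0.0458]
tool_rot: [0.0, 0.959, -0.284, 0.001]
contact_force: [-1.2, -3.1, 6.3]
gripper_width: 0.636
grasp_force: 51.8
```

Request:
move_arm(commands=[[[0,0,-0.008,0,0,0,0.045],[0,0,-0.015,0,0,0,0.045],[0,0,-0.02,0,0,0,0.045],[0,0,-0.015,0,0,0,0.045],[0,0,-0.01,0,0,0,0.045],[0,0,0,0,0,-3.3,0.045],[0,0,0,0,0,3.3,0.045],[0,0,0,0,0,0,0.045]]])

```text
t: 12.88
eef_pos: [0.5246, -0.2188, 0.1127]
tool_rot: [-0.0, 0.959, -0.284, -0.0]
contact_force: [-0.0, 0.8, -2.6]
gripper_width: 0.642
grasp_force: 53.1
```

Run:
```python
from h import *
o=bot.get_obs();print(o["gripper_width"],o["contact_force"],o["torque"])
p=tp(-.027,0);go(*p,.095)
```

```text
0.6416796021358002 [-0.00461465  0.77195227 -2.58492854] [ 0.06188859 -0.04837541 -0.01566545]
turn [ 0.   0.  13.4] shift mm [-145.8  -62.9   17.7]
```

Request:
move_arm(commands=[[[0,0,0,0,0,3.4,0.045],[0,0,0,0,0,5,0.045],[0,0,0,0,0,5,0.045],[-0.005,-0.01,0,0,0,0,0.045],[-0.01,-0.015,0,0,0,0,0.045],[-0.018,-0.015,0,0,0,0,0.045],[-0.02,-0.012,0,0,0,0,0.045],[-0.02,-0.008,0,0,0,0,0.045],[-0.02,-0.003,0,0,0,0,0.045],[-0.02,0,0,0,0,0,0.045],[-0.018,0,0,0,0,0,0.045],[-0.01,0,0,0,0,0,0.045],[-0.005,0,0,0,0,0,0.045],[0,0,0,0,0,0,0.045],[0,0,0,0,0,0,0.045]]])

```text
t: 14.75
eef_pos: [0.4701, -0.0704, 0.1128]
tool_rot: [-0.0, 0.919, -0.394, 0.0]
contact_force: [0.1, 0.2, -1.9]
gripper_width: 0.631
grasp_force: 53.1
```

Run:
```python
from h import *
o=bot.get_obs();print(o["gripper_width"],o["contact_force"],o["torque"])
p=tp(-.027,0);go(*p,.0518)
```

```text
0.6313146963759902 [ 0.09427059  0.21904863 -1.93279928] [-0.0359593  -0.04812167  0.01204701]
turn [-0.  -0.  -0.1] shift mm [-0.8  0.3 61. ]
```

Request:
move_arm(commands=[[[-0.0008,0,0.008,0,0,0,0.045],[0,0,0.015,0,0,0,0.045],[0,0,0.015,0,0,0,0.045],[0,0,0.01,0,0,0,0.045],[0,0,0.007,0,0,0,0.045],[0,0,0.003,0,0,0,0.045],[0,0,0.001,0,0,0,0.045],[0,0,0.001,0,0,0,0.045],[0,0,0,0,0,0,0.045]]])

```text
t: 15.88
eef_pos: [0.4692, -0.0693, 0.0529]
tool_rot: [-0.0, 0.919, -0.394, 0.0]
contact_force: [0.0, -0.7, -2.8]
gripper_width: 0.635
grasp_force: 53.0
```

Request:
move_arm(commands=[[[0,0,0.001,0,0,0,0.045],[0,0,0.001,0,0,0,0.045],[0,0,0,0,0,0,0.045]]])

```text
t: 16.25
eef_pos: [0.4693, -0.0695, 0.0517]
tool_rot: [-0.0, 0.919, -0.394, 0.0]
contact_force: [-3.9, -0.2, 10.7]
gripper_width: 0.634
grasp_force: 52.1
```

Contact came at z 0.0517, with 0.0518 expected, so the jar is on the pocket floor. I'll release it partway, rise, and go for the beaker.

Request:
move_arm(commands=[[[0,0,0,0,0,0,0.066],[0,0,0,0,0,0,0.066],[0,0,0,0,0,0,0.066],[0,0,0,0,0,0,0.066],[0,0,-0.02,0,0,0,0.066],[0,0,-0.03,0,0,0,0.066],[0,0,-0.04,0,0,0,0.066],[0,0,-0.03,0,0,0,0.066],[0,0,0,0,0,0,0.066],[0,0,0,0,0,0,0.066]]])

```text
t: 17.5
eef_pos: [0.4685, -0.0693, 0.1701]
tool_rot: [0.0, 0.919, -0.394, -0.0]
contact_force: [-0.4, 0.5, 0.6]
gripper_width: 0.775
grasp_force: 0.0
```

Run:
```python
from h import *
go(.659,-.0755,.12)
```

```text
turn [ 0.   0.  -0.1] shift mm [ 136.1 -133.4   50.1]
```

Request:
move_arm(commands=[[[0.034,-0.033,0,0,0,0,0.066],[0.034,-0.033,0,0,0,0,0.066],[0.034,-0.033,0,0,0,0,0.066],[0.034,-0.034,0,0,0,0,0.066],[0,0,0.03,0,0,0,0.066],[0,0,0.02,0,0,0,0.066],[0,0,0,0,0,0,0.066],[0,0,0,0,0,0,0.066]]])

```text
t: 18.5
eef_pos: [0.6591, -0.0761, 0.1212]
tool_rot: [-0.0, 0.919, -0.394, 0.0]
contact_force: [0.3, 0.3, 0.9]
gripper_width: 0.777
grasp_force: 0.0
```

Run:
```python
from h import *
go(.659,-.0755,.03)
t=bot.get_obs()["eef_pos"]
b=(.659,-.0755)
sh=[circ(*b,.056,.0235),circ(*b,0,.022),circ(*t,.004),box(*tp(-.027,0),TY,.11,.048,.056),box(*tp(-.027,0),TY,.006,.05,.058)]
im=imaging.read_camera("scene")[:,:,::-1]
overlay("scene",190,120,120,120,5,"look4",sh,im)
```

```text
turn [-0.  -0.  -0.1] shift mm [-0.5 -0.3 91.2]
```

View pics/look4.png

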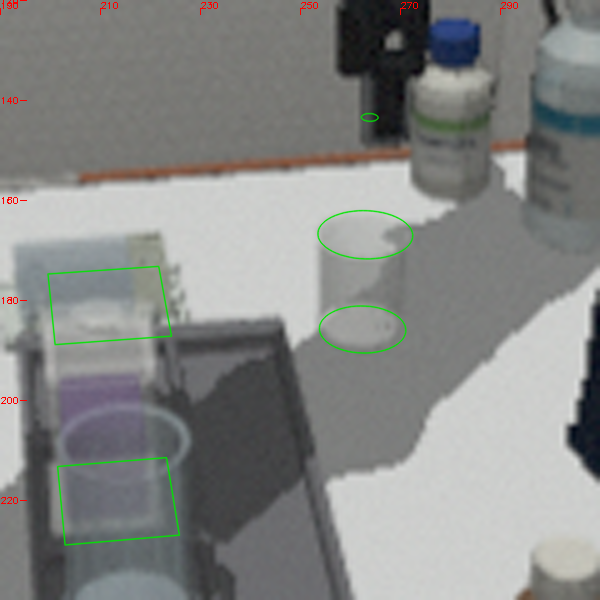

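The beaker's rim (320–406, row 235) matches within about 1 mm. The square jar stands in the middle pocket. I'll descend on the beaker and grip it lightly.

Request:
move_arm(commands=[[[-0.0015,0,0.025,0,0,0,0.066],[0,0,0.03,0,0,0,0.066],[0,0,0.03,0,0,0,0.066],[0,0,0.014,0,0,0,0.066],[0,0,0,0,0,0,0.066],[0,0,0,0,0,0,0.036],[0,0,0,0,0,0,0.036],[0,0,0,0,0,0,0.036],[0,0,0,0,0,0,0.036],[0,0,0,0,0,0,0.036],[0,0,0,0,0,0,0.036]]], squeeze=28)

```text
t: 19.92
eef_pos: [0.6594, -0.0749, 0.0233]
tool_rot: [-0.001, 0.919, -0.394, 0.001]
contact_force: [-0.6, 0.7, 6.7]
gripper_width: 0.532
grasp_force: 28.6
```

Run:
```python
from h import *
p=tp(-.027,.08);go(*p,.1)
```

```text
turn [-0.1 -0.1 -0.1] shift mm [-134.9   54.   -76.7]
```

Request:
move_arm(commands=[[[0,0,-0.02,0,0,0,0.036],[0,0,-0.03,0,0,0,0.036],[0,0,-0.02,0,0,0,0.036],[-0.025,0.01,0,0,0,0,0.036],[-0.035,0.014,0,0,0,0,0.036],[-0.035,0.014,0,0,0,0,0.036],[-0.03,0.012,0,0,0,0,0.036],[-0.01,0.004,0,0,0,0,0.036],[0,0,0,0,0,0,0.036],[0,0,0,0,0,0,0.036]]])

```text
t: 21.18
eef_pos: [0.5273, -0.015, 0.0921]
tool_rot: [-0.0, 0.919, -0.394, 0.001]
contact_force: [-0.7, -0.3, -1.8]
gripper_width: 0.532
grasp_force: 28.8
```

Run:
```python
from h import *
p=tp(-.027,.08);go(*p,.0293)
```

```text
turn [-0.1 -0.1 -0.1] shift mm [-0.3 -0.1 62.8]
```

Request:
move_arm(commands=[[[0,0,0.02,0,0,0,0.036],[0,0,0.025,0,0,0,0.036],[0,0,0.012,0,0,0,0.036],[0,0,0.003,0,0,0,0.036],[0,0,0.001,0,0,0,0.036],[0,0,0.001,0,0,0,0.036],[0,0,0.001,0,0,0,0.036],[0,0,0,0,0,0,0.036]]])

```text
t: 22.18
eef_pos: [0.5263, -0.0145, 0.0293]
tool_rot: [-0.0, 0.919, -0.394, 0.0]
contact_force: [-0.8, 0.6, 4.4]
gripper_width: 0.531
grasp_force: 30.9
```

Contact came at z 0.0293 as expected. I'll release and rise.

Request:
move_arm(commands=[[[0,0,0.0005,0,0,0,0.056],[0,0,0,0,0,0,0.056],[0,0,0,0,0,0,0.056],[0,0,0,0,0,0,0.056],[0,0,-0.03,0,0,0,0.056],[0,0,-0.04,0,0,0,0.056],[0,0,-0.06,0,0,0,0.06],[0,0,-0.02,0,0,0,0.06],[0,0,0,0,0,0,0.06]]])

```text
t: 23.3
eef_pos: [0.5267, -0.0146, 0.1797]
tool_rot: [-0.001, 0.919, -0.394, 0.001]
contact_force: [0.7, -0.1, 0.1]
gripper_width: 0.704
grasp_force: 0.0
```

Run:
```python
from h import *
go(.457,-.302,.15)
```

```text
turn [-0.1 -0.1 -0.1] shift mm [159.7 248.9  29.7]
```

Request:
move_arm(commands=[[[0.012,0.036,0,0,0,0,0.06],[0.02,0.036,0,0,0,0,0.06],[0.025,0.036,0,0,0,0,0.06],[0.025,0.036,0,0,0,0,0.06],[0.025,0.036,0,0,0,0,0.06],[0.025,0.036,0,0,0,0,0.06],[0.0247,0.0329,0,0,0,0,0.06],[0,0,0.03,0,0,0,0.06],[0,0,0.02,0,0,0,0.06],[0,0,0,0,0,0,0.06],[0,0,0,0,0,0,0.06]]])

```text
t: 24.68
eef_pos: [0.4537, -0.2995, 0.128]
tool_rot: [0.0, 0.919, -0.394, -0.0]
contact_force: [-0.9, 0.1, 0.5]
gripper_width: 0.698
grasp_force: 0.0
```

Run:
```python
from h import *
go(.457,-.302,.04)
t=bot.get_obs()["eef_pos"]
b=(.457,-.302)
sh=[circ(*b,.092,.0135),circ(*b,0,.021),circ(*t,.004),box(*tp(-.027,0),TY,.11,.048,.056),box(*tp(-.027,0),TY,.006,.05,.058),circ(*tp(-.027,.08),.062,.0235),circ(*tp(-.027,-.08),.098,.027)]+tray(*TR,TY)
overlay("scene",185,140,150,145,4.1,"look5",sh)
```

```text
turn [ 0.   0.  -0.1] shift mm [ 4.1 -0.7 88. ]
```

View pics/look5.png

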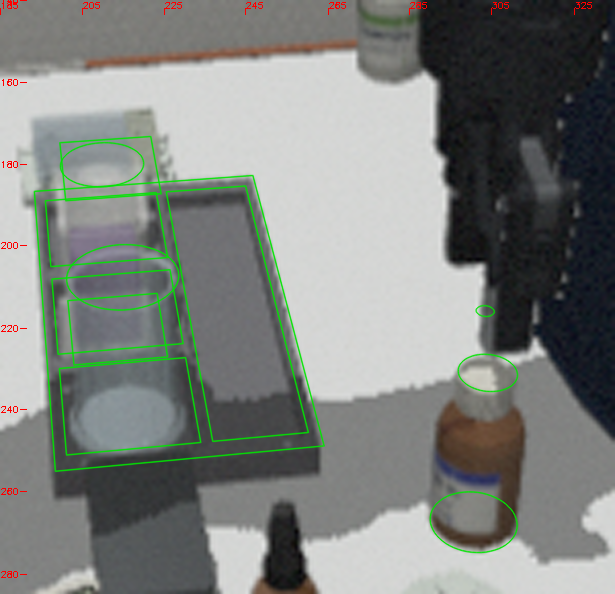

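Bottle cap at (485,375) and body (432–523) match the estimate. The hand sits about 4 mm to the front of the axis, on purpose, to clear the cover. The jars look right in their pockets. I'll descend and grip.

Request:
move_arm(commands=[[[0.001,0,0.02,0,0,0,0.06],[0,0,0.025,0,0,0,0.06],[0,0,0.025,0,0,0,0.06],[0,0,0.019,0,0,0,0.06],[0,0,0,0,0,0,0.06],[0,0,0,0,0,0,0.03],[0,0,0,0,0,0,0.03],[0,0,0,0,0,0,0.03],[0,0,0,0,0,0,0.03],[0,0,0,0,0,0,0.03],[0,0,0,0,0,0,0.03]]], squeeze=40)

```text
t: 26.1
eef_pos: [0.4556, -0.3007, 0.0406]
tool_rot: [0.0, 0.919, -0.394, 0.001]
contact_force: [-0.0, 1.8, 7.2]
gripper_width: 0.468
grasp_force: 40.4
```

The opening reads 40 mm where I expected 42, so the pads may be near the shoulder. I'll regrip 5 mm lower.

Request:
move_arm(commands=[[[0,0,0,0,0,0,0.056],[0,0,0,0,0,0,0.056],[0.002,0,0.003,0,0,0,0.056],[0,0,0.002,0,0,0,0.056],[0,0,0,0,0,0,0.056],[0,0,0,0,0,0,0.03],[0,0,0,0,0,0,0.03],[0,0,0,0,0,0,0.03],[0,0,0,0,0,0,0.03],[0,0,0,0,0,0,0.03]]], squeeze=40)

```text
t: 27.35
eef_pos: [0.4561, -0.3017, 0.0344]
tool_rot: [-0.0, 0.919, -0.394, 0.0]
contact_force: [-0.8, 0.6, 3.7]
gripper_width: 0.476
grasp_force: 40.3
```

Request:
move_arm(commands=[[[0,0,-0.02,0,0,0,0.03],[0,0,-0.03,0,0,0,0.03],[0,0,-0.03,0,0,0,0.03],[0,0,0,0,0,0,0.03],[0,0,0,0,0,0,0.03]]])

```text
t: 27.98
eef_pos: [0.4552, -0.3014, 0.1134]
tool_rot: [-0.0, 0.919, -0.394, -0.001]
contact_force: [-0.6, 0.6, -0.6]
gripper_width: 0.473
grasp_force: 40.7
```

Run:
```python
from h import *
p=tp(.035,0);go(*p,.11)
```

```text
turn [ 0.   0.1 -0.1] shift mm [ -95.6 -170.1    3.4]
```

Request:
move_arm(commands=[[[-0.015,-0.02,0,0,0,0,0.03],[-0.02,-0.035,0,0,0,0,0.03],[-0.02,-0.035,0,0,0,0,0.03],[-0.02,-0.035,0,0,0,0,0.03],[-0.015,-0.03,0,0,0,0,0.03],[-0.0056,-0.015,0,0,0,0,0.03],[0,0,0.02,0,0,0,0.03],[0,0,0.02,0,0,0,0.03],[0,0,0.012,0,0,0,0.03],[0,0,0,0,0,0,0.03],[0,0,0,0,0,0,0.03]]])

```text
t: 29.35
eef_pos: [0.5133, -0.1157, 0.0626]
tool_rot: [-0.0, 0.919, -0.394, 0.0]
contact_force: [-0.3, 0.5, -0.5]
gripper_width: 0.472
grasp_force: 40.7
```

Run:
```python
from h import *
p=tp(.036,0);go(*p,.0404)
t=bot.get_obs()["eef_pos"]; zb=t[2]-.0344
sh=[circ(t[0],t[1],zb,.021),circ(t[0],t[1],zb+.06,.021)]+tray(*TR,TY)
overlay("scene",190,165,110,100,5.4,"look6",sh)
```

```text
turn [-0.  -0.  -0.1] shift mm [-0.4  0.2 22.2]
```

View pics/look6.png

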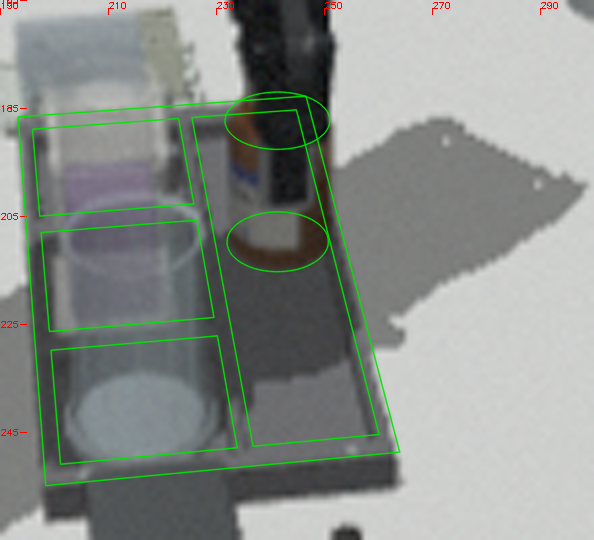

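The bottle's foot outline (228–330, row 242) coincides with the grip axis, and the trough lies centred below it. I'll lower it.

Request:
move_arm(commands=[[[-0.0004,0,0.01,0,0,0,0.03],[0,0,0.006,0,0,0,0.03],[0,0,0.003,0,0,0,0.03],[0,0,0.002,0,0,0,0.03],[0,0,0.001,0,0,0,0.03],[0,0,0,0,0,0,0.03]]])

```text
t: 30.15
eef_pos: [0.5128, -0.115, 0.0404]
tool_rot: [-0.0, 0.919, -0.394, 0.0]
contact_force: [-0.6, -0.2, 0.6]
gripper_width: 0.473
grasp_force: 40.8
```

Request:
move_arm(commands=[[[0,0,0.001,0,0,0,0.03],[0,0,0.001,0,0,0,0.03],[0,0,0,0,0,0,0.03]]])

```text
t: 30.52
eef_pos: [0.5135, -0.1153, 0.04]
tool_rot: [-0.0, 0.919, -0.394, 0.001]
contact_force: [-3.8, 0.3, 17.7]
gripper_width: 0.477
grasp_force: 41.8
```

The bottle is on the trough floor (contact at 0.040, 0.0404 expected). I'll release, rise, and go to the lid.

Request:
move_arm(commands=[[[0,0,-0.001,0,0,0,0.056],[0,0,0,0,0,0,0.056],[0,0,0,0,0,0,0.056],[0,0,0,0,0,0,0.056],[0,0,-0.03,0,0,0,0.056],[0,0,-0.04,0,0,0,0.056],[0,0,-0.05,0,0,0,0.05],[0,0,-0.02,0,0,0,0.05],[0,0,0,0,0,0,0.05]]])

```text
t: 31.65
eef_pos: [0.5138, -0.1151, 0.1807]
tool_rot: [-0.001, 0.919, -0.394, 0.002]
contact_force: [-0.8, 0.2, -0.8]
gripper_width: 0.586
grasp_force: 0.0
```

Run:
```python
from h import *
go(.386,-.332,.12)
print(np.hypot(.386,.332))
```

```text
turn [-0.1 -0.2 -0.1] shift mm [ 68.5 242.2  60.7]
0.509136523930468
```

Request:
move_arm(commands=[[[0.0098,0.0346,0,0,0,0,0.05],[0.0098,0.0346,0,0,0,0,0.05],[0.0098,0.0346,0,0,0,0,0.05],[0.0098,0.0346,0,0,0,0,0.05],[0.0098,0.0346,0,0,0,0,0.05],[0.0098,0.0346,0,0,0,0,0.05],[0.0097,0.0346,0.01,0,0,0,0.05],[0,0,0.04,0,0,0,0.05],[0,0,0.04,0,0,0,0.04],[0,0,0.015,0,0,0,0.036],[0,0,0,0,0,0,0.036],[0,0,0,0,0,0,0.036]]])

```text
t: 33.15
eef_pos: [0.3854, -0.3321, 0.0752]
tool_rot: [0.0, 0.919, -0.394, 0.001]
contact_force: [0.7, 0.7, 0.1]
gripper_width: 0.425
grasp_force: 0.0
```

Run:
```python
from h import *
go(.386,-.332,.019)
t=bot.get_obs()["eef_pos"]
b=(.386,-.332)
sh=[circ(*b,.036,.008),circ(*b,.014,.029),circ(*b,.009,.029),circ(*t,.003)]
overlay("scene",195,165,150,145,4.1,"look7",sh)
```

```text
turn [-0.  -0.1 -0.1] shift mm [ 0.3 -0.5 56.2]
```

View pics/look7.png

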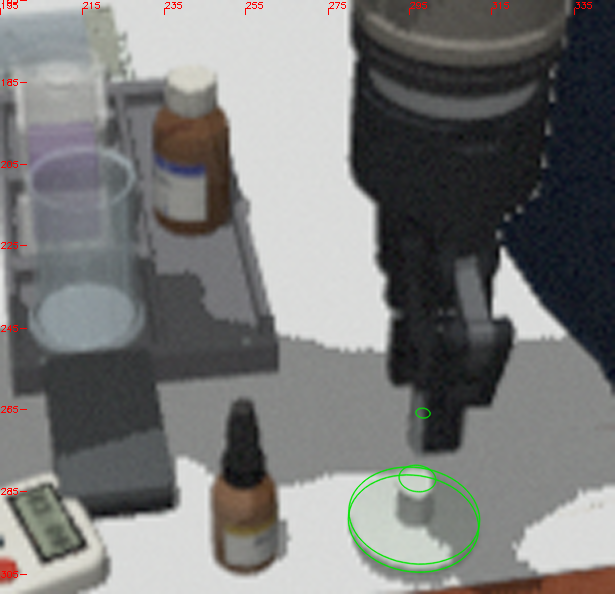

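The lid's knob (416,480) matches the estimate, and the bottle stands upright in the trough behind the staining jar. I'll go down and grip the knob.

Request:
move_arm(commands=[[[0,0,0.025,0,0,0,0.036],[0,0,0.025,0,0,0,0.036],[0,0,0.007,0,0,0,0.036],[0,0,0,0,0,0,0.036],[0,0,0,0,0,0,0.006],[0,0,0,0,0,0,0.006],[0,0,0,0,0,0,0.006],[0,0,0,0,0,0,0.006],[0,0,0,0,0,0,0.006],[0,0,0,0,0,0,0.006],[0,0,0,0,0,0,0.006]]], squeeze=30)

```text
t: 34.58
eef_pos: [0.3854, -0.3322, 0.0183]
tool_rot: [0.0, 0.919, -0.394, 0.001]
contact_force: [-0.2, 0.6, 7.5]
gripper_width: 0.18
grasp_force: 29.3
```

Request:
move_arm(commands=[[[0,0,-0.02,0,0,0,0.006],[0,0,-0.04,0,0,0,0.006],[0,0,-0.05,0,0,0,0.006],[0,0,-0.03,0,0,0,0.006],[0,0,0,0,0,0,0.006],[0,0,0,0,0,0,0.006]]])

```text
t: 35.33
eef_pos: [0.3842, -0.3312, 0.1567]
tool_rot: [-0.0, 0.919, -0.394, -0.0]
contact_force: [0.4, 0.1, -0.8]
gripper_width: 0.176
grasp_force: 29.3
```

Run:
```python
from h import *
go(.4118,-.1254,.125)
```

```text
turn [ 0.   0.  -0.1] shift mm [-129.8 -162.2   31.7]
```

Request:
move_arm(commands=[[[-0.016,-0.02,0,0,0,0,0.006],[-0.026,-0.033,0,0,0,0,0.006],[-0.026,-0.033,0,0,0,0,0.006],[-0.026,-0.033,0,0,0,0,0.006],[-0.024,-0.03,0,0,0,0,0.006],[-0.0118,-0.0132,0,0,0,0,0.006],[0,0,0.015,0,0,0,0.006],[0,0,0.012,0,0,0,0.006],[0,0,0,0,0,0,0.006],[0,0,0,0,0,0,0.006]]])

```text
t: 36.58
eef_pos: [0.4124, -0.1261, 0.1301]
tool_rot: [0.0, 0.919, -0.394, -0.0]
contact_force: [0.3, 0.8, -1.4]
gripper_width: 0.175
grasp_force: 29.4
```

Run:
```python
from h import *
go(.4118,-.1254,.1073)
t=bot.get_obs()["eef_pos"];zb=t[2]-.0183
sh=[circ(t[0],t[1],zb+.009,.029),circ(t[0],t[1],zb,.0155),circ(.4118,-.1254,.098,.027)]
im=imaging.read_camera("scene")[:,:,::-1]
overlay("scene",180,170,75,60,5.3,"e1",sh,im); crop("scene",180,170,75,60,5.3,"e2",im)
cv2.imwrite("pics/look8.png",np.hstack([cv2.imread("pics/e1.png"),cv2.imread("pics/e2.png")]))
```

```text
turn [ 0.   0.  -0.1] shift mm [-0.9 -0.1 22.8]
```

View pics/look8.png

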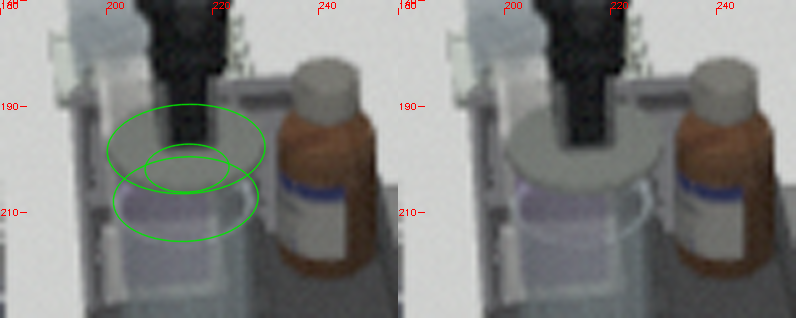

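The lid flange (110–264) and jar rim (117–254, bottom row 242) agree with the predicted circles within about 1 mm. I'll seat it.

Request:
move_arm(commands=[[[-0.0008,0,0.008,0,0,0,0.006],[0,0,0.007,0,0,0,0.006],[0,0,0.004,0,0,0,0.006],[0,0,0.002,0,0,0,0.006],[0,0,0.001,0,0,0,0.006],[0,0,0,0,0,0,0.006]]])

```text
t: 37.38
eef_pos: [0.412, -0.1252, 0.1082]
tool_rot: [-0.0, 0.919, -0.394, 0.0]
contact_force: [0.3, -0.6, 0.0]
gripper_width: 0.173
grasp_force: 29.4
```

Request:
move_arm(commands=[[[0,0,0.001,0,0,0,0.006],[0,0,0.0005,0,0,0,0.006],[0,0,0,0,0,0,0.006]]])

```text
t: 37.75
eef_pos: [0.4123, -0.1253, 0.1073]
tool_rot: [-0.0, 0.919, -0.394, 0.0]
contact_force: [-1.2, 1.0, 7.3]
gripper_width: 0.177
grasp_force: 30.1
```

Contact came exactly at the seated height of 0.1073. I'll release, rise, back away and check.

Request:
move_arm(commands=[[[0,0,0,0,0,0,0.034],[0,0,0,0,0,0,0.034],[0,0,0,0,0,0,0.034],[0,0,-0.02,0,0,0,0.034],[0,0,-0.04,0,0,0,0.034],[0,0,-0.05,0,0,0,0.034],[0,0.05,-0.02,0,0,0,0.034],[0.02,0.06,0,0,0,0,0.034],[0.02,0.06,0,0,0,0,0.034],[0.02,0.06,0,0,0,0,0.034],[0.02,0.06,0,0,0,0,0.034],[0,0,0,0,0,0,0.034],[0,0,0,0,0,0,0.034]]])

```text
t: 39.38
eef_pos: [0.2586, -0.3802, 0.2364]
tool_rot: [-0.0, 0.919, -0.394, -0.0]
contact_force: [0.6, 0.2, -0.1]
gripper_width: 0.398
grasp_force: 0.0
```

Run:
```python
from h import *
crop("scene",178,150,90,110,4.4,"e1");crop("top",170,165,90,110,4.4,"e2")
cv2.imwrite("pics/look9.png",np.hstack([cv2.imread("pics/e1.png"),cv2.imread("pics/e2.png")]))
```

```text
(no output)
```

View pics/look9.png

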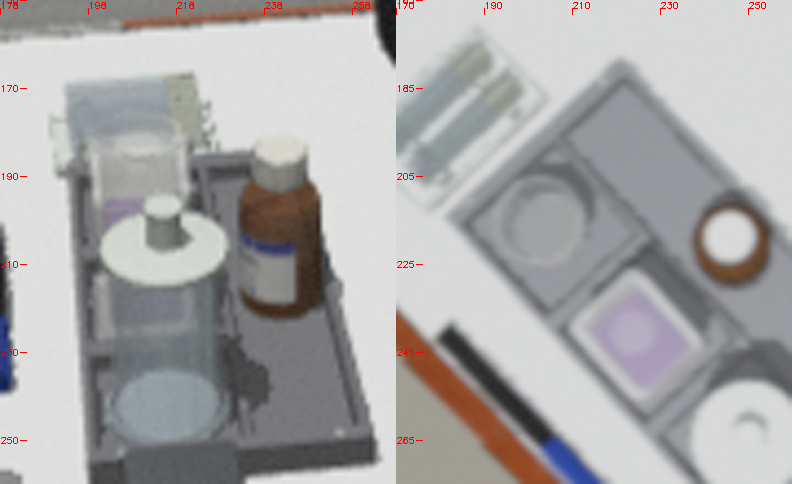

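The final views show the beaker in the pocket by the rack, the square jar in the middle, the round jar with its lid flat on top at the other end, and the brown bottle upright in the trough behind the staining jar. I'll hand it in.

```bash
python3 -c "
from station import bot
print(bot.hand_in())"
```

```text
the job is handed in; nothing more can be done
None
```

The staining line is set up as asked and handed in at about 39 s: beaker by the rack, staining jar in the middle, lidded fixing jar at the far end, brown bottle in the trough behind the staining jar. The final views show everything upright and in place; the other two bottles were not touched.

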